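# Pass the sneaker tray through the spring stop

## Task

Press the yellow release bar down and keep it held down while you push the orange block of the sneaker tray, so that the tray slides past the red stop and all the way to the end of its lane; then let go so that the bar and stop spring fully up again behind it. Nothing needs to be gripped: do not lift or tip the sneaker, and leave the things standing beside the lane where they are.

Things in the scene. Friction and masses are not known exactly. Their poses are not given: they have to be found in the camera images.
- lane: Fixed white base board of the shuttle lane, 225 x 540 x 12 mm, with two aluminium rails and a grey end buffer at its +y end. Origin on the table (z = 0), in the middle of the rails. Its y axis (horizontal) is the direction in which the tray slides, from the start towards the end buffer; its x axis points from the tray sideways to the release bar, whose centre line lies 105 mm from the origin; z up. The lane stands in a different place and yaw each time.
- tray (a joint): How far the tray has slid along the lane's +y, in m: 0 at the start, 0.150 at the very end of the lane (hard stop). It slides with about 2.5 N of friction and stays where it is left. With the stop up it is blocked after about 10 mm; the stop is passed at about 50 mm.
- stop_bar (a joint): How far the release bar is pressed down, in m: 0 up (at rest), 0.016 fully down (hard stop). Springs up by itself: about 5.5 N to start pressing, 11 N fully down. The red stop tooth is part of the bar and goes down with it; the tray can pass only when the bar is pressed by 9 mm or more (press it right down to be sure).
- bar_top (a point): A point on the top surface of the yellow release bar, near its start (-y) end, 65 mm from that end; 55 mm above the table when the bar is up, moves with the bar. The bar is flat, 30 mm wide (x) and 270 mm long (along the lane's y, from -200 to +70 mm in the lane's frame), 10 mm thick, horizontal, moves straight down, and may be pressed anywhere on its length that is free. Axes as the lane's.
- stop_tooth (a point): Top centre of the red stop tooth, 18 mm (x) by 20 mm (y), between the bar and the tray, 56 mm above the table when up. It stands in the way of a steel keel under the orange block's inner side.
- push_face (a point): Centre of the flat upright face (normal -y of the lane) of the orange push block on the tray, the face to push on: 37 mm wide (x) and 24 mm high, from 58 to 82 mm above the table, directly above the release bar, whose surface is free behind it (towards -y) for 100 mm at the start. The block reaches 90 mm from this face towards +y. Moves with the tray. Axes as the lane's.
- tray_deck (a point): Centre of the grey tray's floor, 48 mm above the table; the tray is 124 mm wide (x) and 300 mm long (y) with a rim 62 mm above the table. Moves with the tray. Axes as the lane's.
- sneaker_mid (a point): Middle of the white and black sneaker that lies loose on the tray (280 mm long along the lane's y, 100 mm wide, 110 mm high, about 0.4 kg); 55 mm above its sole. z up. It rides along with the tray.
- cleaner_mid (a point): Middle of a white bottle of shoe cleaner with blue cap, 52 mm across, 140 mm high, standing beside the lane beyond the bar. A bystander.
- tape_roll_mid (a point): Middle of a brown roll of tape lying flat, 96 mm across, 45 mm high. A bystander.
- brush_mid (a point): Middle of a wooden shoe brush, 38 x 85 mm, 40 mm high, bristles down. A bystander.

How it is judged:
On the way, in this order (a step that is already met when the one before it is completed fails the run):
1. the release bar is pressed down while the tray is still behind the stop (value of joint stop_bar above 0.0085 m and value of joint tray below 0.02 m), for 0.05 s.
2. the tray is over the stop while the robot still holds the bar down (value of joint stop_bar above 0.008 m and value of joint tray above 0.035 m and contact force between any of the fingers, the arm and stop_bar above 0.5 N).
At the end, for the whole second after the job is handed in: The tray stands at the end of its lane (within 12 mm of the end stop), at rest, the release bar is back up (within 3 mm), and the sneaker still lies flat on the tray (value of joint tray above 0.138 m and value of joint stop_bar below 0.003 m and z of sneaker_mid in the frame of tray_deck between 0.045 and 0.065 m and angle between sneaker_mid's own z axis and vertical below 0.2 rad and velocity of joint tray between -0.01 and 0.01 m/s); the robot touches nothing.
It fails at once if the sneaker is lifted or tipped (z of sneaker_mid in the frame of tray_deck above 0.075 m or angle between sneaker_mid's own z axis and vertical above 0.35 rad).
It fails at once if the shoe cleaner bottle is knocked, moved or lifted (more than 20 mm) (distance of cleaner_mid from where it was at the start of the episode above 0.02 m).
It fails at once if the tape roll is moved or lifted (more than 20 mm) (distance of tape_roll_mid from where it was at the start of the episode above 0.02 m).
It fails at once if the brush is moved or lifted (more than 20 mm) (distance of brush_mid from where it was at the start of the episode above 0.02 m).
It also fails if it takes over 48 s, if anything falls off the work surface, if the arm or the gripper's body presses on something with over 40 N, if the wrist force passes 120 N, or if a joint passes its speed limit or range.

## Robot

A 6-joint arm with a two-finger parallel gripper is mounted at the origin on the work surface. World frame = base frame: x ahead of the robot, y to its left, z up, the work surface at z = 0. Lengths are in m, angles in rad, forces in N, time in s.
With the tool pointing down it reaches from about 0.3 to 0.875 m from the base axis. Payload 6.4 kg.
Tool frame: the origin (TCP) lies midway between the tips of the shut fingers; the grasp point (between the pads) lies 19 mm behind it (ctrl.tcp_to_grasp is the distance from the TCP to the grasp point, in m); z points along the fingers, y is the direction in which the jaws open and shut (so a half turn about z gives the same grasp; the last joint's range is limited). The gripper opens to 85 mm and grips with 20 to 120 N. Pads are 22 mm wide; open, the fingers measure 114 mm over their backs; the gripper's body (76 mm by 85 mm) begins 54 mm behind the grasp point. The pads swing forward as they close: fully open they stand 13 mm farther back than shut.
Start: joints at [-1.474, 0.181, 1.607, -0, 1.354, -0.206], TCP at [0.171, -0.549, 0.231] pointing down, gripper open.
Joint ranges: [-2.99, 2.99], [-0.89, 2.07], [0.3, 2.58], [-1.14, 4.28], [0, 2.63], [-3.12, 3.12]. Speed limits (rad/s): [2.57, 2.57, 3.01, 3.14, 3.14, 3.14].

## Interface

Orientations are given as a unit quaternion [w, x, y, z].
In Python, from bench import monitor, imaging, order, spotter, ctrl gives the robot as it stands.
- The arm moves only by the shell command python3 -m pendant 'ROWS'. ROWS is JSON, a list that holds one entry, the list of rows, each a list of 5 numbers: the shift along the world's x, y, z in mm, then the turn about the world's z in degrees, then the finger opening in mm, from 0 to 85.4. A call has 1 to 8 rows; each row shifts and turns the commanded pose from where the row before left it; what a row does not reach is not made up. A row lasts 1/8 s, in which the tool goes at most 62.5 mm and 10.7 degrees, less where a joint would pass 70% of its speed; a pose out of reach is approached as far as the arm can. A call with a gripper value outside its range is refused whole. The fingers move at their own pace and stop on an object; the grip force is fixed at half the most. Time passes only in rows, so rows that do not move let the fingers close. It gives the time, the measured TCP pose, the force and the opening at its end, in the units of the state.
- monitor.get_obs(): the state, without advancing time (a new reading comes with each control period).
- imaging.camera(name): name is "side" or "top"; returns a dict with "img" (400x640x3 uint8, red, green, blue), "vfov" (degrees; the focal length in pixels is half the picture's height over the tangent of half this angle, whatever the lens; pixels are square), "cx", "cy" (the principal point, pixels), "origin" and "orientation" of the camera in the world. Camera axes: x right, y down, z forward; pixel columns grow to the right and rows downward; lengths in m; the calibration is good to about 2 mm. A picture is of the moment at which its call begins. There is no depth.
- order.hand_in(): hands the job in, once; it reports no verdict.
Trained networks look in the newest picture that a camera, given by its name, has taken for a name from the list of things; names that differ only in an ending like _2 or _b are one class to them, and where a whole thing is asked for, a point or a joint stands for the part that bears it (a point fixed in the world has none). Each returns a list of dicts, best first, with "confidence" (0 to 1); they miss things now and then, are a little off and sometimes report something else, mostly with a low value. They report only what shows in the picture. A call takes as long as a camera call.
- spotter.recognise(camera, thing): "at" ([x, y, z] in m, in the coordinates of the camera as it stood for that picture, good to about 4 mm: the middle of the surface that is visible of it).
- spotter.tip_of(camera, thing): "at" ([x, y, z] in m, in the coordinates of the camera as it stood for that picture, good to about 4 mm: a listed point, or the origin of a listed thing).
The state is a dict: "time_s": time; "q": joint angles; "dq": joint speeds; "joint_efforts": joint torques, N m; "eef_pos": TCP position; "eef_rot": TCP orientation; "wrist_force": force on the tool from outside, world axes, zero at the start; "torque": the same for the moment, N m; "opening": opening from 0.0 (shut) to 1.0 (fully open).
Only numpy, scipy, OpenCV 4.12 (cv2) and the standard library are available. Lean on these libraries where they do the work, as an engineer would, in place of code of your own. Each camera call takes 0.05 s, during which the arm holds its last target. There are 200 camera calls.

## Working session

There is one attempt and no reset: what is moved stays moved. The work goes in short steps, Python scripts to look and compute and a shell command to move; the robot and the scene stay as the last step left them, time stands still between calls to the robot, and variables do not carry over. Pictures are saved under pics/ and viewed, about 8 in all and at most 12, crops included, and the job is handed in when it is done.

```bash
mkdir -p pics
cat > h.py <<'E'
import numpy as np,cv2
from scipy.spatial.transform import Rotation as R
from bench import monitor, imaging, order, spotter, ctrl
def Rm(q): return R.from_quat([q[1],q[2],q[3],q[0]]).as_matrix()
def look(cam,things,fn=None):
    c=imaging.camera(cam); M=Rm(c["orientation"]); o=np.array(c["origin"])
    if fn: cv2.imwrite("pics/"+fn,c["img"][:,:,::-1])
    f=200/np.tan(np.radians(c["vfov"])/2)
    for t in things:
        for d in spotter.tip_of(cam,t)[:2]:
            a=np.array(d["at"]); w=o+M@a
            print(cam,t,round(d["confidence"],2),np.round(w*1000).tolist(),"px",np.round([c["cx"]+f*a[0]/a[2],c["cy"]+f*a[1]/a[2]]).tolist())
    return c
E
python3 - <<'E'
from h import *
T=["lane","bar_top","stop_tooth","push_face","tray_deck","sneaker_mid","cleaner_mid","tape_roll_mid","brush_mid"]
for c in("top","side"): look(c,T,c+"0.png")
o=monitor.get_obs(); print(o)
E
```

```text
top lane 0.66 [616.0, -112.0, 57.0] px [378.0, 202.0]
top bar_top 0.94 [617.0, -113.0, 57.0] px [378.0, 202.0]
top stop_tooth 0.7 [546.0, 18.0, 56.0] px [317.0, 234.0]
top stop_tooth 0.64 [614.0, -113.0, 60.0] px [379.0, 203.0]
top push_face 0.7 [610.0, -73.0, 71.0] px [361.0, 205.0]
top sneaker_mid 0.62 [498.0, -61.0, 105.0] px [356.0, 259.0]
top cleaner_mid 0.96 [708.0, 24.0, 75.0] px [315.0, 158.0]
top tape_roll_mid 0.7 [740.0, -107.0, 18.0] px [374.0, 148.0]
top brush_mid 0.56 [669.0, 155.0, 25.0] px [257.0, 179.0]
side lane 0.68 [476.0, -15.0, -1.0] px [246.0, 258.0]
side bar_top 0.63 [621.0, -113.0, 55.0] px [328.0, 265.0]
side stop_tooth 0.57 [548.0, 20.0, 55.0] px [276.0, 221.0]
side push_face 0.69 [609.0, -77.0, 69.0] px [317.0, 247.0]
side push_face 0.38 [477.0, -14.0, -0.0] px [246.0, 258.0]
side tray_deck 0.56 [672.0, 163.0, 22.0] px [317.0, 177.0]
side sneaker_mid 0.75 [495.0, -64.0, 100.0] px [255.0, 243.0]
side cleaner_mid 0.91 [714.0, 26.0, 72.0] px [353.0, 200.0]
side tape_roll_mid 0.64 [746.0, -108.0, 22.0] px [388.0, 261.0]
side brush_mid 0.91 [674.0, 163.0, 18.0] px [318.0, 178.0]
{'time_s': 1.0, 'q': array([-1.47426555e+00,  1.80770888e-01,  1.60703207e+00, -1.50210547e-05,
        1.35377602e+00, -2.06302430e-01]), 'dq': array([-0.00084485, -0.00113643, -0.00070827,  0.00022871,  0.00050471,
       -0.00096077]), 'joint_efforts': array([ 1.25173083e-03, -4.44845510e+01, -3.51683593e+01, -1.55462558e-04,
        7.60836210e-04, -2.18734624e-05]), 'eef_pos': array([ 0.17149125, -0.54883836,  0.23128932]), 'eef_rot': array([ 6.42363291e-06,  9.88558147e-01,  1.50840277e-01, -7.69834875e-06]), 'wrist_force': array([-0.4247233 , -0.12903444,  0.18957633]), 'torque': array([ 0.01872328,  0.01694576, -0.0177519 ]), 'opening': 0.9999110059381302}
```

View pics/top0.png

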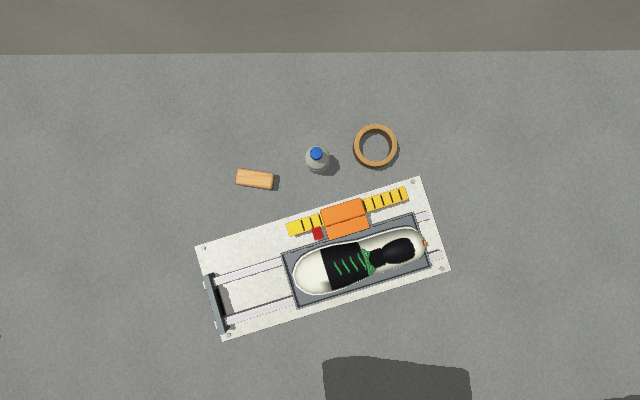

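View pics/side0.png

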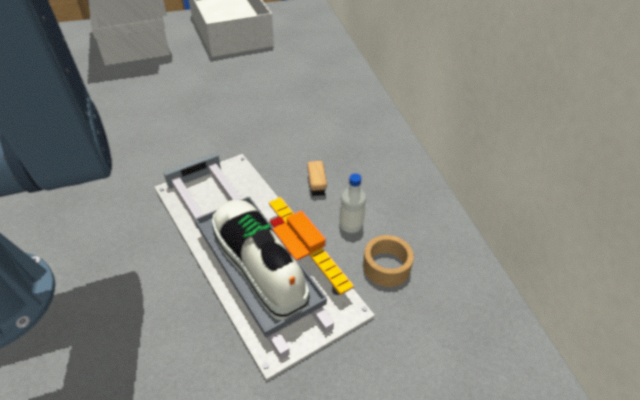

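The top view shows the bar from (408,195) to (288,229), the orange block around (345,215) and the tooth at (318,234). The bottle, tape roll and brush stand on the far side of the bar. The side view agrees. Next I'll refine the lane's yaw and the bar line from the yellow pixels.

Run:
```python
from h import *
c=imaging.camera("top"); M=Rm(c["orientation"]); o=np.array(c["origin"]); f=200/np.tan(np.radians(c["vfov"])/2)
hsv=cv2.cvtColor(c["img"],cv2.COLOR_RGB2HSV)
def proj(m,z):
    v,u=np.nonzero(m); d=np.stack([(u-c["cx"])/f,(v-c["cy"])/f,np.ones(len(u))],1)@M.T
    return (o+d*((z-o[2])/d[:,2])[:,None])[:,:2]
roi=np.zeros((400,640),np.uint8); roi[180:250,280:415]=1
P=proj(cv2.inRange(hsv,(22,150,120),(32,255,255))*roi,.055)
m=P.mean(0); Y=np.linalg.svd(P-m)[2][0]; Y*=np.sign(Y[1]); X=np.array([Y[1],-Y[0]])
print("yaw",np.degrees(np.arctan2(-Y[0],Y[1])),"X",X,"Y",Y)
a=(P-m)@Y; b=(P-m)@X
print("len",a.min(),a.max(),"w",np.percentile(b,[1,99]))
mid=m+X*np.percentile(b,[1,99]).mean(); mid0=mid+Y*a.min()
L=mid0+200e-3*Y-.105*X; print("lane origin",L)
# orange
O=proj(cv2.inRange(hsv,(5,180,150),(17,255,255))*roi,.082)-L
print("orange y",np.percentile(O@Y,[1,99]),"x",np.percentile(O@X,[1,99]))
for n,w in dict(face=(.61,-.075),bartop=(.619,-.113),tooth=(.547,.019),shoe=(.497,-.062),bottle=(.711,.025),tape=(.743,-.108),brush=(.672,.16)).items():
    w=np.array(w)-L; print(n,np.round([w@X*1e3,w@Y*1e3]))
print("tcp goal (105,-150):",L+.105*X-.150*Y)
```

```text
yaw 17.779775377720725 X [0.95223724 0.3053592 ] Y [-0.3053592   0.95223724]
len -0.12956366466555785 0.1383247261109781 w [-0.0139224  0.013641 ]
lane origin [ 0.47642194 -0.01333225]
orange y [-0.09891715 -0.01247689] x [0.05958379 0.1231088 ]
face [ 108. -100.]
bartop [ 105. -138.]
tooth [77.  9.]
shoe [  5. -53.]
bottle [235. -35.]
tape [ 225. -172.]
brush [239. 105.]
tcp goal (105,-150): [ 0.62221073 -0.12410512]
```

```bash
python3 -m pendant '[[[38,36,0,0,0],[38,36,0,0,0],[38,36,0,0,0],[38,36,0,0,0],[38,36,0,0,0],[38,36,0,0,0],[38,36,0,0,0],[38,36,0,0,0]]]'
```

```text
time_s: 2.05
eef_pos: [0.4767, -0.2596, 0.2316]
eef_rot: [0.0, 0.989, 0.151, 0.0]
wrist_force: [0.1, -0.8, -0.9]
opening: 0.002
```

```bash
python3 -m pendant '[[[38,36,0,0,0],[38,36,0,0,0],[38,36,0,0,0],[33,29,0,0.4,0],[0,0,-40,0,0],[0,0,-40,0,0],[0,0,-40,0,0],[0,0,0,0,0]]]'
```

```text
time_s: 3.05
eef_pos: [0.6197, -0.1227, 0.1075]
eef_rot: [-0.002, 0.988, 0.154, -0.003]
wrist_force: [0.2, -0.5, -0.7]
opening: 0.002
```

```bash
python3 -m pendant '[[[0,0,-35,0,0],[0,0,0,0,0],[0,0,0,0,0]]]'
python3 - <<'E'
from h import *
c=look("side",["bar_top","push_face"]); i=c["img"][150:330,200:440]
c=look("top",[]); t=c["img"][130:290,240:480]
cv2.imwrite("pics/a.png",np.vstack([cv2.resize(i,(640,480)) [:300*0+480],])[:,:,::-1]); 
cv2.imwrite("pics/b.png",cv2.resize(np.hstack([i[:160],t]),(800,267))[:,:,::-1])
E
```

```text
time_s: 3.42
eef_pos: [0.6237, -0.1243, 0.0785]
eef_rot: [0.001, 0.988, 0.154, 0.001]
wrist_force: [1.4, 0.8, -0.6]
opening: -0.001
side bar_top 0.72 [620.0, -115.0, 57.0] px [328.0, 266.0]
side push_face 0.93 [610.0, -74.0, 71.0] px [317.0, 245.0]
```

View pics/b.png

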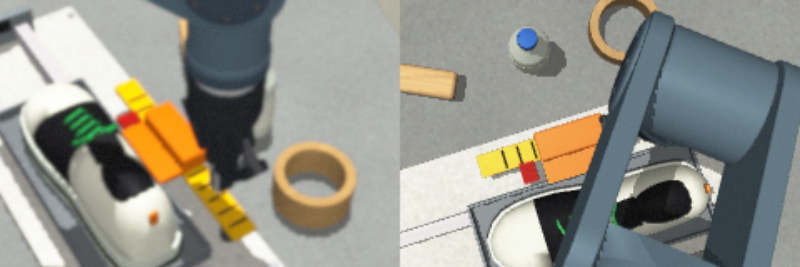

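The shut fingers are above the yellow bar, just behind the block, and clear of the shoe and the tape roll. I'll press now.

```bash
python3 -m pendant '[[[0,0,-18,0,0],[0,0,-10,0,0],[0,0,-5,0,0],[0,0,-4,0,0],[0,0,0,0,0],[0,0,0,0,0]]]'
```

```text
time_s: 4.38
eef_pos: [0.6228, -0.124, 0.0399]
eef_rot: [0.0, 0.988, 0.154, 0.0]
wrist_force: [-2.1, 0.8, 10.3]
opening: -0.0
```

```bash
python3 -m pendant '[[[0,0,-1.5,0,0],[0,0,0,0,0],[-3,9.5,0,0,0],[-3,9.5,0,0,0],[-3,9.5,0,0,0],[-3,9.5,0,0,0],[-3,9.5,0,0,0],[-3,9.5,0,0,0]]]'
```

```text
time_s: 5.38
eef_pos: [0.6079, -0.0701, 0.0405]
eef_rot: [0.003, 0.988, 0.154, 0.003]
wrist_force: [1.1, -9.5, 12.7]
opening: -0.002
```

```bash
python3 -m pendant '[[[-3,9.5,-1,0,0],[-3,9.5,0,0,0],[-3,9.5,0,0,0],[-3,9.5,0,0,0]]]'
python3 - <<'E'
from h import *
c=look("side",["push_face","sneaker_mid","bar_top"]); i=c["img"][150:330,200:440]
c=look("top",["push_face","stop_tooth","sneaker_mid"]); t=c["img"][130:310,200:440]
cv2.imwrite("pics/c.png",cv2.resize(np.hstack([i,t]),(800,300))[:,:,::-1])
E
```

```text
time_s: 5.88
eef_pos: [0.5959, -0.0322, 0.0402]
eef_rot: [0.003, 0.988, 0.154, 0.003]
wrist_force: [-1.6, -10.5, 19.6]
opening: 0.003
side push_face 0.61 [588.0, -15.0, 69.0] px [299.0, 225.0]
side sneaker_mid 0.86 [475.0, 2.0, 101.0] px [239.0, 219.0]
side bar_top 0.95 [618.0, -111.0, 39.0] px [326.0, 270.0]
top push_face 0.25 [474.0, 7.0, 100.0] px [322.0, 271.0]
top sneaker_mid 0.65 [479.0, 0.0, 106.0] px [325.0, 269.0]
```

View pics/c.png

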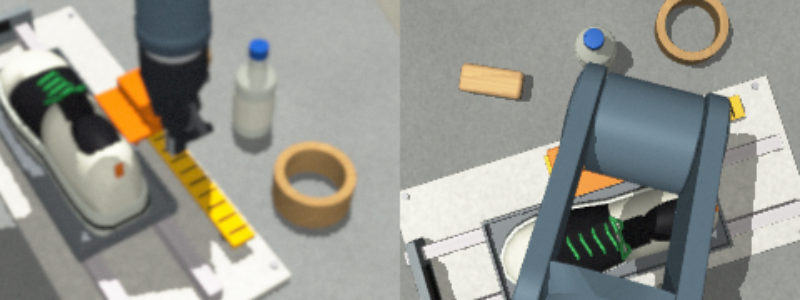

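```bash
python3 -m pendant '[[[-3,9.5,0,0,0],[-3,9.5,0,0,0],[-3,9.5,0,0,0],[-3,9.5,0,0,0],[-3,9.5,0,0,0],[-3,9.5,0,0,0],[-3,9.5,0,0,0],[0,0,0,0,0]]]'
```

```text
time_s: 7.28
eef_pos: [0.5743, 0.0362, 0.0397]
eef_rot: [0.002, 0.988, 0.155, 0.003]
wrist_force: [-2.9, -5.0, 21.2]
opening: -0.0
```

```bash
python3 -m pendant '[[[-2,6,0,0,0],[-1.5,4.5,0,0,0],[-1,3,0,0,0],[0,0,0,0,0],[0,0,0,0,0]]]'
```

```text
time_s: 7.9
eef_pos: [0.5717, 0.0461, 0.0403]
eef_rot: [0.004, 0.988, 0.154, 0.004]
wrist_force: [0.2, -19.6, 19.3]
opening: 0.0
```

```bash
python3 -m pendant '[[[-1,3,0,0,0],[0,0,0,0,0],[0,0,0,0,0]]]'
python3 - <<'E'
from h import *
c=look("side",["push_face","sneaker_mid","tray_deck"]); i=c["img"][150:330,150:390]
c=look("top",["sneaker_mid","tray_deck"]); t=c["img"][150:350,180:400]
cv2.imwrite("pics/d.png",np.hstack([cv2.resize(i,(400,300)),cv2.resize(t,(400,300))])[:,:,::-1])
E
```

```text
time_s: 8.28
eef_pos: [0.5719, 0.0477, 0.0411]
eef_rot: [0.005, 0.988, 0.154, 0.005]
wrist_force: [1.4, -24.3, 20.6]
opening: -0.003
side push_face 0.61 [671.0, 161.0, 19.0] px [316.0, 179.0]
side push_face 0.59 [559.0, 66.0, 72.0] px [276.0, 199.0]
side sneaker_mid 0.74 [450.0, 79.0, 100.0] px [221.0, 194.0]
top sneaker_mid 0.98 [452.0, 80.0, 102.0] px [286.0, 282.0]
```

View pics/d.png

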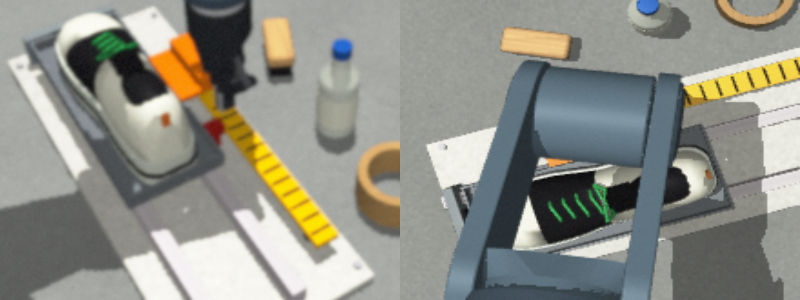

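The push face now measures lane y ≈ +50 mm and the force climbs without motion, so the tray is at its end stop. I'll back off slightly and lift.

```bash
python3 -m pendant '[[[2,-6.5,0,0,0],[2,-6.5,0,0,0],[1,-3,5,0,0],[0,0,10,0,0],[0,0,15,0,0],[0,0,30,0,0],[0,0,40,0,0],[0,0,40,0,0]]]'
```

```text
time_s: 9.62
eef_pos: [0.57, 0.0381, 0.177]
eef_rot: [-0.0, 0.988, 0.154, -0.001]
wrist_force: [1.0, 0.3, 0.1]
opening: -0.004
```

```bash
python3 -m pendant '[[[0,0,40,0,0],[0,-40,20,0,0],[0,-50,0,0,0],[0,-50,0,0,0],[0,-50,0,0,0],[0,-50,0,0,0],[0,-50,0,0,0],[0,0,0,0,0]]]'
python3 - <<'E'
from h import *
T=["push_face","sneaker_mid","tray_deck","bar_top","stop_tooth","cleaner_mid","tape_roll_mid","brush_mid"]
c=look("side",T); i=c["img"][150:330,150:390]
c=look("top",T); t=c["img"][130:350,180:440]
cv2.imwrite("pics/e.png",np.hstack([cv2.resize(i,(400,300)),cv2.resize(t,(400,338))[:300]])[:,:,::-1])
E
```

```text
time_s: 10.62
eef_pos: [0.5698, -0.2553, 0.2356]
eef_rot: [-0.0, 0.988, 0.152, -0.001]
wrist_force: [0.4, -0.1, 0.5]
opening: 0.004
side push_face 0.78 [562.0, 66.0, 70.0] px [278.0, 199.0]
side sneaker_mid 0.63 [449.0, 79.0, 100.0] px [220.0, 194.0]
side sneaker_mid 0.24 [711.0, 22.0, 71.0] px [352.0, 201.0]
side bar_top 0.81 [620.0, -114.0, 51.0] px [328.0, 267.0]
side bar_top 0.4 [710.0, 23.0, 72.0] px [352.0, 201.0]
side stop_tooth 0.75 [550.0, 21.0, 57.0] px [276.0, 220.0]
side cleaner_mid 0.62 [712.0, 26.0, 75.0] px [352.0, 199.0]
side tape_roll_mid 0.95 [748.0, -107.0, 26.0] px [389.0, 259.0]
top push_face 0.68 [563.0, 66.0, 71.0] px [295.0, 226.0]
top sneaker_mid 0.83 [454.0, 82.0, 103.0] px [285.0, 281.0]
top bar_top 0.84 [617.0, -110.0, 54.0] px [377.0, 202.0]
top bar_top 0.6 [454.0, 79.0, 102.0] px [286.0, 281.0]
top stop_tooth 0.83 [545.0, 18.0, 54.0] px [317.0, 235.0]
top cleaner_mid 0.56 [709.0, 20.0, 74.0] px [317.0, 158.0]
top cleaner_mid 0.34 [743.0, -109.0, 20.0] px [374.0, 147.0]
top tape_roll_mid 0.76 [741.0, -108.0, 24.0] px [374.0, 147.0]
top brush_mid 0.8 [671.0, 156.0, 23.0] px [257.0, 178.0]
```

View pics/e.png

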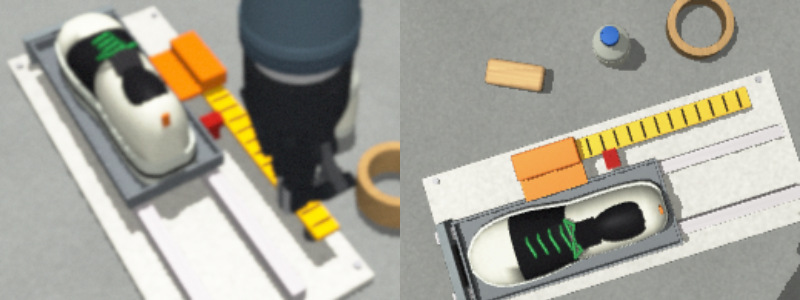

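```bash
python3 -c "from bench import order; print(order.hand_in())"
```

```text
the job is handed in; nothing more can be done
None
```

I pressed the release bar down with the shut fingers and kept it held while the fingers pushed the orange block to the end of the lane. Then I backed off, lifted clear and handed the job in at about 10.7 s. The hand-in gives no verdict, so these are my last checks:

- **Tray:** the push face measured lane y ≈ +49 mm, which puts the tray at about 149 of 150 mm. Before I backed off, the force had climbed to 24 N with almost no motion.
- **Holding the bar:** the tip stayed at z ≈ 40–41 mm, which is roughly 14–15 mm pressed. The downward force was 10–21 N throughout, and a picture with the tray about 60 mm along showed the bar down.
- **Bar and stop:** both are back up. The stop tooth measured 54–57 mm against 56 mm expected. The bar measured 54 mm from the top camera but 51 mm from the side, against 55 mm expected. The low one is within the network's error of about 4 mm, but alone it would not prove the 3 mm limit.
- **Sneaker:** it lies flat on the tray, with its middle at z ≈ 100–103 mm.
- **Bystanders:** the bottle, tape roll and brush read within about 5 mm of where they started. The side camera did not find the brush in the last picture, so that check comes from the top camera only.
- **Robot:** it touches nothing, and the wrist force is about 0.

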